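# Clamp the cartridge in the service dock

## Task

Pick up the bare black cartridge (not the cardboard carton) and lay it flat in the open tray of the grey cartridge dock without dropping it. Then reach in under the dock's clear guard and press the sprung clamp lever down gently, without ramming it or anything else of the dock, until its catch holds it down by itself, so that the steel flap stays closed over the cartridge. Leave everything else on the cart where it stands.

Things in the scene. Friction and masses are not known exactly. Their poses are not given: they have to be found in the camera images.
- cartridge: the task's cartridge: plain black plastic block with grey bands and a white label on top, 150 (x, long) x 56 (y) x 50 (z) mm, 0.3-0.6 kg, loose, lying flat. Origin: centre of its underside; z up. Either way round is right in the tray. It and the carton may stand on either side of the dock.
- press: the cartridge dock, fixed, grey steel base 220 (x) x 235 (y) mm. Origin: centre of its underside; x points away from its front (the front is at -x), y to its left, z up; its yaw varies. Left half: an open tray. Right half: a lever under a clear guard. Behind the tray a steel flap stands up, worked by the lever.
- flap_hinge (a point): hinge axis (along the dock's y) of the steel flap behind the tray, 104 mm above the table. Flap 105 mm long, 50 mm wide, 40 g; with the lever up it stands upright, leaning 5 degrees back, 209 mm high; the lever drives it down over the tray, to about 10 degrees above level when the catch holds, just clear of a cartridge lying flat. When down it blocks loading.
- tray_floor (a point): centre of the tray's inner floor, 40 mm above the table (at x 20, y 68, z 40 mm of the dock); axes as the dock's. The inner floor is 162 (x) x 68 (y) mm inside walls 15 mm high and 6 mm thick; the cartridge lies in it with its long side along x. There is free space of 25 mm or more beside the tray above its walls.
- clamp_lever (a joint): angle of the clamp lever in rad: 0 = up (sprung, as at the start), grows as it is pressed; it springs back if let go before about 0.28; past that the catch snaps over it and holds it at about 0.31; rigid end stop at 0.345. Pressing at the pad takes up to about 10 N, eases at the snap and rises steeply at the stop.
- clamp_pad (a point): point to press, on the upper face of the lever's black pad, 14 mm behind its free front end, mid-width; moves with the lever. The pad is 50 mm long and 44 mm wide; it points to the dock's front and rises 15 degrees towards it when up. The pressing point is 78 mm above the table when up and sinks about 38 mm.
- lever_hinge (a point): axis of the lever's hinge (along the dock's y), 42 mm above the table; the lever reaches 130 mm from it towards the dock's front.
- guard_edge (a point): middle of the lower front edge of the clear flat guard above the lever, 146 mm above the table. The guard, 72 mm wide (y) and 5 mm thick, reaches 165 mm back (+x) and covers the lever: the pad is reached only from the dock's front or side with the tool tilted. Two posts at its rear corners; front and sides open.
- carton: bystander: closed cardboard carton 170 x 75 x 68 mm, loose. Origin: centre of underside.
- pencil_case: bystander: pencil case 200 x 70 x 40 mm lying in front of the dock, loose. Origin: centre of underside.
- cup: bystander: white ceramic cup, 80 mm wide, 90 mm high, loose. Origin: centre of underside.
- acrylic_cube: bystander: clear acrylic cube, 80 mm, loose. Origin: centre of underside.

How it is judged:
On the way, in this order (a step that is already met when the one before it is completed fails the run):
1. the cartridge lies flat in the tray while the lever is still up (x of cartridge in the frame of tray_floor between -0.012 and 0.012 m and y of cartridge in the frame of tray_floor between -0.012 and 0.012 m and z of cartridge in the frame of tray_floor below 0.006 m and angle between the x axis of cartridge and the x axis of tray_floor, either way round below 0.12 rad and angle between cartridge's own z axis and vertical below 0.08 rad and value of joint clamp_lever below 0.08 rad), for 0.2 s.
2. the lever is pressed down past its catch (value of joint clamp_lever above 0.29 rad), for 0.2 s.
At the end, for the whole second after the job is handed in: The cartridge lies still and flat in the tray (within 12 mm of the tray's centre in x and y, underside less than 6 mm above its floor, long side within 0.12 rad of the tray's, tilted less than 0.08 rad) and the lever stays down by its catch (above 0.29 rad) (x of cartridge in the frame of tray_floor between -0.012 and 0.012 m and y of cartridge in the frame of tray_floor between -0.012 and 0.012 m and z of cartridge in the frame of tray_floor below 0.006 m and angle between the x axis of cartridge and the x axis of tray_floor, either way round below 0.12 rad and angle between cartridge's own z axis and vertical below 0.08 rad and value of joint clamp_lever above 0.29 rad and linear speed of cartridge below 0.02 m/s); the robot touches nothing.
It fails at once if the robot presses on the dock or its lever with more than 40 N (contact force between any of the fingers, the arm and press above 40 N).
It fails at once if the cartridge is dropped (falls freely faster than 0.6 m/s) (linear speed of cartridge above 0.6 m/s and contact force between the fingers and cartridge below 0.1 N).
It fails at once if another thing on the cart is moved by more than 40 mm (distance of any of carton, pencil_case, cup, acrylic_cube from where it was at the start of the episode above 0.04 m).
It also fails if it takes over 64 s, if anything falls off the work surface, if the arm or the gripper's body presses on something with over 40 N, if the wrist force passes 120 N, or if a joint passes its speed limit or range.

## Robot

A 6-joint arm with a two-finger parallel gripper is mounted at the origin on the work surface. World frame = base frame: x ahead of the robot, y to its left, z up, the work surface at z = 0. Lengths are in m, angles in rad, forces in N, time in s.
With the tool pointing down it reaches from about 0.3 to 0.775 m from the base axis. Payload 14.6 kg.
Tool frame: the origin (TCP) lies at the very end of the fingers, on their centre line; the grasp point (between the pads) lies 19 mm behind it; z points along the fingers, y is the line along which they close (so a half turn about z gives the same grasp; the last joint's range is limited). The gripper opens to 94 mm and grips with 3 to 60 N. Pads are 16 mm wide; open, the fingers measure 119 mm over their backs; the gripper's body (75 mm by 177 mm) begins 78 mm behind the grasp point.
Start: joints at [-1.253, 0.3, 1.521, -0, 1.321, -0.067], TCP at [0.206, -0.51, 0.182] pointing down, gripper open.
Joint ranges: [-3.03, 3.03], [-0.79, 2.21], [0.23, 2.52], [-1.04, 4.18], [0, 3.07], [-2.55, 2.55]. Speed limits (rad/s): [2.22, 2.22, 2.57, 3.14, 3.14, 3.14].

## Interface

Orientations are given as [roll, pitch, yaw] about the fixed x, y, z axes, in that order (R = Rz(yaw) Ry(pitch) Rx(roll)).
In Python, from station import ctrl gives the robot as it stands. The module is installed in compiled form; this text tells all that it offers.
- The arm moves only by the tool step_arm, never from a script. Its argument "deltas" is a list of rows, each an object with "dp": the shift along the tool's x, y, z scaled (see below), a list of three; "twist": the turn about the tool's z scaled (see below). In form: [{"dp": [tx, ty, tz], "twist": twist}, ...]. A call has 1 to 12 rows; each row shifts and turns the commanded pose from where the row before left it, along the tool's axes as they then stand; what a row does not reach is not made up. The controller multiplies each number of a shift by 0.04 m and each number of a turn by 4 degrees. A row lasts 1/10 s, in which the tool goes at most 50 mm and 8.59 degrees, less where a joint would pass 70% of its speed; a pose out of reach is approached as far as the arm can. A call with a number of a shift or a turn outside -1 to 1 is refused whole. A call with a gripper value outside its range is refused whole. "gripper" is the opening, from -1 (shut) to 1 (fully open), set as the call begins (left out, the last holds). The fingers move at their own pace and stop on an object; "squeeze" is the grip in N (left out, the last holds). Time passes only in rows, so rows that do not move let the fingers close. It gives the time, the measured TCP pose, the force, the opening and the grip force at its end, in the units of the state.
- ctrl.get_obs(): the state, without advancing time (a new reading comes with each control period).
- ctrl.camera(name): name is "scene" or "top" or "wrist"; returns (picture, depth): 400x640x3 uint8, red, green, blue; 400x640 float32, m along the optical axis (not along the pixel's ray), 0 where there is no reading.
- ctrl.get_calibration(name): a dict with "fx", "fy", "cx", "cy" (pixels), "world_to_cam" (4x4, takes a point from world to camera coordinates); the wrist camera has in their place "hand_eye" (4x4, takes a point from camera to tool coordinates, whose origin is the TCP and whose axes are the flange's). Camera axes: x right, y down, z forward; pixel columns grow to the right and rows downward; lengths in m; the calibration is good to about 2 mm. A picture is of the moment at which its call begins: read the wrist's pose just before it. get_calibration takes no time and is no camera call.
- ctrl.hand_in(): hands the job in; it is judged then, once.
Trained networks look in the newest picture that a camera, given by its name, has taken for a name from the list of things; names that differ only in an ending like _2 or _b are one class to them, and where a whole thing is asked for, a point or a joint stands for the part that bears it (a point fixed in the world has none). Each returns a list of dicts, best first, with "conf" (0 to 1); they miss things now and then, are a little off and sometimes report something else, mostly with a low value. They report only what shows in the picture. A call takes as long as a camera call.
- ctrl.spot_in(camera, label): "rect" ([left, top, right, bottom] as shares, 0 to 1, of the picture: columns of its width, rows of its height, round what is visible of it).
- ctrl.cut_out(camera, label): "pixels" (400x640 bool, what is visible of it) and "rect" ([left, top, right, bottom] as shares, 0 to 1, of the picture: columns of its width, rows of its height, round what is visible of it).
The state is a dict: "time_s": time; "qpos": joint angles; "joint_vel": joint speeds; "tau": joint torques, N m; "ee_pos": TCP position; "eef_rot": TCP orientation; "force": force on the tool from outside, world axes, zero at the start; "moment": the same for the moment, N m; "grip_width": finger opening in m; "grip_force": force on a finger pad.
Only numpy, scipy, OpenCV 4.12 (cv2) and the standard library are available. Lean on these libraries where they do the work, as an engineer would, in place of code of your own. Each camera call takes 0.05 s, during which the arm holds its last target. There are 200 camera calls.

## Working session

There is one attempt and no reset: what is moved stays moved. The work goes in short steps, Python scripts to look and compute and a tool call to move; the robot and the scene stay as the last step left them, time stands still between calls to the robot, and variables do not carry over. Pictures are saved under pics/ and viewed, at most 10 in all, crops included, and the job is handed in when it is done.

Besides the shell and the picture viewer there is one more tool, called after "Emit:" as name(argument=value, ...), one argument or row to a line, values as JSON. step_arm: Moves the arm, as the interface text tells. Its arguments: {"type":"object","properties":{"deltas":{"type":"array"},"gripper":{"type":"number"},"squeeze":{"type":"number"}},"required":["deltas"]}

```bash
mkdir -p pics; cat > h.py <<'E'
import numpy as np, cv2
from station import ctrl
from scipy.spatial.transform import Rotation as R
def T_tool():
    o=ctrl.get_obs(); T=np.eye(4); T[:3,:3]=R.from_euler('xyz',o['eef_rot']).as_matrix(); T[:3,3]=o['ee_pos']; return T
def cam(n):
    T=T_tool() if n=='wrist' else None
    p,d=ctrl.camera(n); c=ctrl.get_calibration(n)
    C=T@c['hand_eye'] if n=='wrist' else np.linalg.inv(c['world_to_cam'])
    v,u=np.mgrid[:400,:640]
    P=np.stack([(u-c['cx'])/c['fx']*d,(v-c['cy'])/c['fy']*d,d],-1)@C[:3,:3].T+C[:3,3]
    P[d<=0]=np.nan
    return p,d,P,C,c
def save(n,p): cv2.imwrite('pics/'+n+'.png',p[...,::-1])
E
python3 - <<'E'
from h import *
print(ctrl.get_obs())
for n in ['scene','top']:
    p,d,P,C,c=cam(n); save(n+'0',p); np.savez(n+'0.npz',p=p,d=d,P=P,C=C)
    print(n,C.round(3).tolist(),c['fx'])
    for l in ['cartridge','press','flap_hinge','tray_floor','clamp_pad','guard_edge','carton','pencil_case','cup','acrylic_cube']:
        for r in ctrl.cut_out(n,l)[:2]:
            m=r['pixels']; q=P[m]; q=q[np.isfinite(q[:,0])]
            print(l,round(r['conf'],2),(np.array(r['rect'])*[640,400,640,400]).round().astype(int),np.median(q,0).round(3) if len(q) else None, np.percentile(q,[3,97],0).round(3).tolist() if len(q) else None)
E
```

```text
{'time_s': 0.0, 'qpos': array([-1.25258664e+00,  3.00463876e-01,  1.52157213e+00,  5.31116414e-07,
        1.32068928e+00, -6.65626004e-02]), 'joint_vel': array([-8.78747752e-04, -1.35016453e-03,  8.85231901e-04,  1.35854604e-03,
        2.27773554e-03,  9.63104174e-05]), 'tau': array([ 3.09053539e-04, -5.31800437e+01, -3.52737737e+01,  7.08331587e-02,
        2.43639486e-02, -6.82592986e-05]), 'ee_pos': array([ 0.20636928, -0.50951037,  0.18159409]), 'eef_rot': array([-3.14046257e+00, -7.58481268e-05,  3.84772109e-01]), 'force': array([ 0.17569501, -0.83243988,  0.27206439]), 'moment': array([ 0.04189188,  0.01336501, -0.02800253]), 'grip_force': 0.0, 'grip_width': 0.09367393651165698}
scene [[0.802, 0.392, -0.451, 0.975], [0.598, -0.551, 0.583, -0.555], [-0.02, -0.737, -0.676, 0.745], [0.0, 0.0, 0.0, 1.0]] 379.6397322534205
cartridge 0.67 [330 133 377 172] [0.46  0.298 0.043] [[0.377, 0.278, 0.0], [0.522, 0.343, 0.051]]
cartridge 0.45 [292 231 341 268] [ 0.601 -0.105  0.064] [[0.551, -0.128, 0.013], [0.664, -0.087, 0.079]]
press 0.58 [276 181 412 303] [ 0.658 -0.09   0.043] [[0.54,
[... 1215 characters left out ...]
274 136 368 239] [ 0.622 -0.026  0.04 ] [[0.52, -0.132, 0.01], [0.733, 0.077, 0.155]]
tray_floor 0.77 [277 132 368 240] [ 0.622 -0.026  0.04 ] [[0.519, -0.132, 0.01], [0.732, 0.077, 0.155]]
guard_edge 0.67 [274 132 370 236] [ 0.623 -0.025  0.04 ] [[0.52, -0.132, 0.01], [0.733, 0.078, 0.155]]
carton 0.59 [423 226 479 297] [ 0.449 -0.364  0.068] [[0.371, -0.419, 0.004], [0.528, -0.314, 0.073]]
pencil_case 0.96 [303 238 335 317] [ 0.403 -0.029  0.04 ] [[0.31, -0.062, 0.031], [0.495, 0.005, 0.044]]
cup 0.82 [414 156 446 186] [ 0.689 -0.322  0.044] [[0.648, -0.345, 0.002], [0.717, -0.275, 0.092]]
acrylic_cube 0.28 [172 232 207 292] [0.443 0.31  0.049] [[0.373, 0.28, 0.001], [0.516, 0.347, 0.054]]
```

```bash
python3 - <<'E'
from h import *
a=np.load('scene0.npz')['p'][120:370,140:460]; b=np.load('top0.npz')['p'][110:330,140:500]
save('v1',cv2.resize(a,(800,625))[:600]); save('v2',cv2.resize(b,(800,489),interpolation=cv2.INTER_CUBIC))
E
```

```text
(no output)
```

View pics/v1.png

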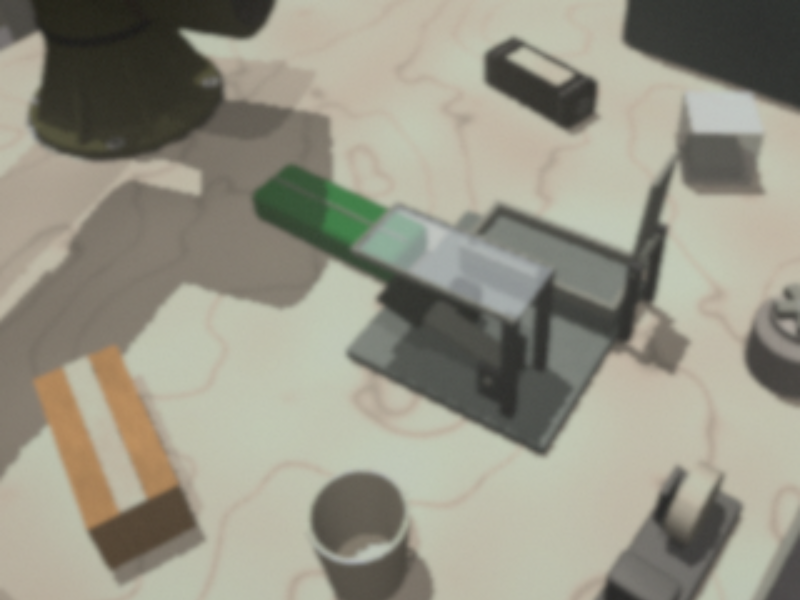

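View pics/v2.png

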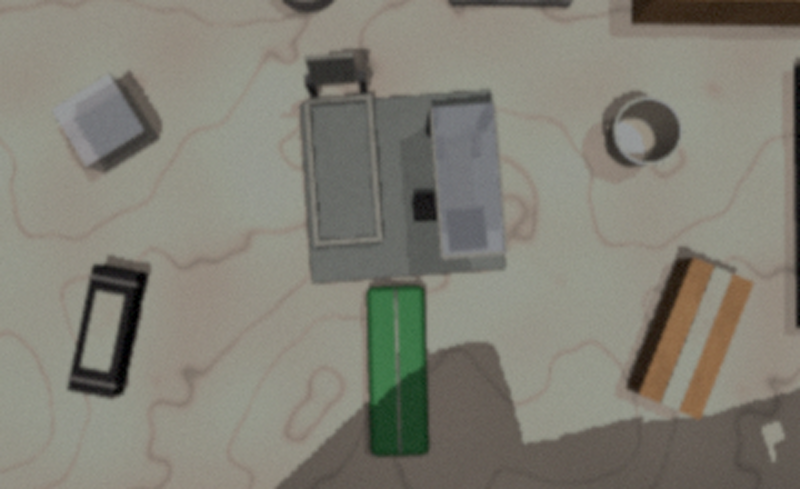

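```bash
python3 - <<'E'
from h import *
for n in ['top','scene']:
    P=np.load(n+'0.npz')['P']; Q=P.reshape(-1,3); Q=Q[np.isfinite(Q[:,0])]
    def box(x0,x1,y0,y1,z0,z1):
        return Q[(Q[:,0]>x0)&(Q[:,0]<x1)&(Q[:,1]>y0)&(Q[:,1]<y1)&(Q[:,2]>z0)&(Q[:,2]<z1)]
    for nm,b in dict(cart=(.33,.56,.22,.4,.035,.07),guard=(.45,.75,-.2,.0,.13,.17),base=(.45,.78,-.17,.12,.006,.02),tray=(.5,.74,-.03,.12,.046,.068),floor=(.53,.70,-.02,.1,.032,.046),flap=(.7,.85,-.02,.12,.12,.25),pad=(.5,.75,-.16,-.04,.045,.1)).items():
        q=box(*b)
        if len(q)<10: print(n,nm,len(q)); continue
        r=cv2.minAreaRect(q[:,:2].astype(np.float32)*1000)
        print(n,nm,len(q),np.round(r[0],1),np.round(r[1],1),round(r[2],1),'z',np.percentile(q[:,2],[5,50,95]).round(4),np.percentile(q,[2,98],0)[:,:2].round(3).tolist())
E
```

```text
top cart 1302 [444.4 316.5] [ 58. 151.] 80.1 z [0.0444 0.0495 0.0539] [[0.373, 0.282], [0.516, 0.349]]
top guard 2062 [ 616.7 -101.5] [165.4  72.4] 5.1 z [0.1478 0.1513 0.1546] [[0.537, -0.139], [0.696, -0.064]]
top base 2947 [606.  -24.6] [306.8 287.3] 0.3 z [0.0097 0.0138 0.0178] [[0.51, -0.138], [0.734, 0.087]]
top tray 488 [641.9  39.3] [184.8  80.2] 5.1 z [0.0482 0.0546 0.059 ] [[0.55, -0.005], [0.725, 0.082]]
top floor 1397 [626.4  34.9] [153.2  74.3] 5.0 z [0.0359 0.0399 0.0438] [[0.559, 0.004], [0.697, 0.073]]
top flap 274 [733.7  47.2] [13.3 49.7] 6.0 z [0.1255 0.1753 0.2106] [[0.727, 0.024], [0.74, 0.071]]
top pad 135 [637.6 -57.6] [114.4  26.1] 1.1 z [0.0544 0.0587 0.0716] [[0.581, -0.072], [0.69, -0.045]]
scene cart 608 [446.3 315.5] [ 60.6 154. ] 80.5 z [0.0374 0.0484 0.0513] [[0.376, 0.278], [0.521, 0.347]]
scene guard 2023 [ 618.3 -101.4] [166.2  75.2] 5.3 z [0.1462 0.15   0.1518] [[0.54, -0.141], [0.701, -0.064]]
scene base 2814 [598.9 -37.4] [296.5 235.2] 2.2 z [0.0101 0.0129 0.0156] [[0.502, -0.151], [0.739, 0.055]]
scene tray 458 [646.6  39.6] [190.9  81.9] 4.1 z [0.0466 0.0528 0.0581] [[0.552, 0.002], [0.739, 0.082]]
scene floor 832 [628.9  35.9] [145.5  79.7] 4.4 z [0.0367 0.0391 0.0441] [[0.557, 0.002], [0.698, 0.077]]
scene flap 236 [738.   47.3] [10.9 54.2] 1.0 z [0.1255 0.1746 0.2092] [[0.733, 0.021], [0.743, 0.072]]
scene pad 1003 [ 624.1 -102. ] [155.2  73. ] 5.4 z [0.0479 0.0638 0.0872] [[0.552, -0.131], [0.704, -0.065]]
```

Emit:
step_arm(
  deltas=[
    {"dp": [0,0,0],"twist": 1},
    {"dp": [0,0,0],"twist": 1},
    {"dp": [0,0,0],"twist": 1},
    {"dp": [0,0,0],"twist": 1},
    {"dp": [0,0,0],"twist": 1},
    {"dp": [0,0,0],"twist": 1},
    {"dp": [0,0,0],"twist": 1},
    {"dp": [0,0,0],"twist": 1},
    {"dp": [0.1,-1,0],"twist": 0},
    {"dp": [0.1,-1,0],"twist": 0},
    {"dp": [0.1,-1,0],"twist": 0},
    {"dp": [0.1,-1,0],"twist": 0},
  ],
  gripper=1,
)

```text
time_s: 2.3
ee_pos: [0.25, -0.3535, 0.1821]
eef_rot: [3.141, -0.0, -0.174]
force: [0.7, -0.1, 0.3]
grip_width: 0.094
grip_force: 0.0
```

Emit:
step_arm(
  deltas=[
    {"dp": [0.1,-1,0],"twist": 0},
    {"dp": [0.1,-1,0],"twist": 0},
    {"dp": [0.1,-1,0],"twist": 0},
    {"dp": [0.1,-1,0],"twist": 0},
    {"dp": [0.1,-1,0],"twist": 0},
    {"dp": [0.1,-1,0],"twist": 0},
    {"dp": [0.1,-1,0],"twist": 0},
    {"dp": [0.1,-1,0],"twist": 0},
    {"dp": [0.1,-1,0],"twist": 0},
    {"dp": [0.1,-1,0],"twist": 0},
    {"dp": [0.1,-1,0],"twist": 0},
    {"dp": [0.1,-1,0],"twist": 0},
  ],
)

```text
time_s: 3.5
ee_pos: [0.3803, 0.1114, 0.1824]
eef_rot: [-3.141, -0.001, -0.173]
force: [0.6, -0.7, 0.3]
grip_width: 0.0939
grip_force: 0.0
```

Emit:
step_arm(
  deltas=[
    {"dp": [0.1,-1,0],"twist": 0},
    {"dp": [0.1,-1,0],"twist": 0},
    {"dp": [0.1,-1,0],"twist": 0},
    {"dp": [0,0,0],"twist": 0},
  ],
)

```text
time_s: 3.9
ee_pos: [0.413, 0.2288, 0.1817]
eef_rot: [-3.141, 0.0, -0.171]
force: [-0.8, 0.2, -0.3]
grip_width: 0.0941
grip_force: 0.0
```

```bash
cat >> h.py <<'E'
def rect(q):
    r=cv2.minAreaRect(q[:,:2].astype(np.float32)*1000); return np.round(r[0],1),np.round(r[1],1),round(r[2],1)
def to(pos,yaw=None):
    T=T_tool(); d=np.array(pos)-T[:3,3]; print('units',(T[:3,:3].T@d/0.04).round(3))
E
python3 - <<'E'
from h import *
p,d,P,C,c=cam('wrist'); save('w1',p); print(C.round(3).tolist(), c['fx'])
Q=P.reshape(-1,3); Q=Q[np.isfinite(Q[:,0])]
q=Q[(Q[:,0]>.3)&(Q[:,0]<.58)&(Q[:,1]>.2)&(Q[:,1]<.42)&(Q[:,2]>.035)&(Q[:,2]<.07)]
print(len(q),rect(q),np.percentile(q[:,2],[5,50,95]))
for r in ctrl.cut_out('wrist','cartridge')[:2]:
    q=P[r['pixels']]; q=q[np.isfinite(q[:,0])]; q=q[q[:,2]>.04]; print(r['conf'],rect(q) if len(q)>9 else 0)
to([.4455,.316,.1])
E
```

```text
[[-0.169, -0.954, -0.248, 0.485], [-0.986, 0.164, 0.042, 0.217], [0.001, 0.252, -0.968, 0.384], [0.0, 0.0, 0.0, 1.0]] 327.1370235575788
7765 (array([445.2, 318.2]), array([ 57.5, 148.3]), 80.2) [0.04733275 0.0497595  0.05114344]
0.71 (array([443.6, 309.1]), array([ 73.6, 148.4]), 80.4)
units [ 0.431 -2.363  2.043]
```

View pics/w1.png

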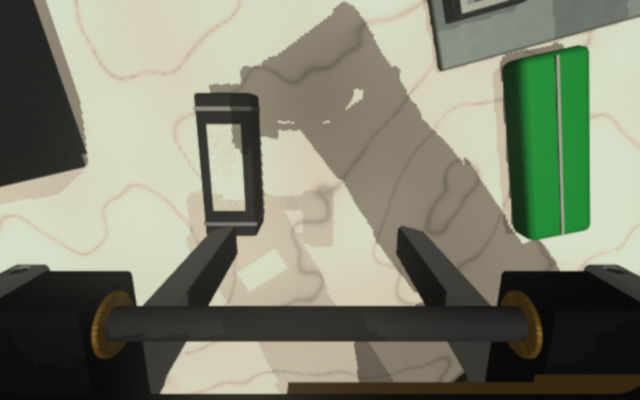

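Emit:
step_arm(
  deltas=[
    {"dp": [0.14,-0.8,0],"twist": 0},
    {"dp": [0.14,-0.8,0],"twist": 0},
    {"dp": [0.14,-0.79,0],"twist": 0},
    {"dp": [0,0,0.6],"twist": 0},
    {"dp": [0,0,0.6],"twist": 0},
    {"dp": [0,0,0.6],"twist": 0},
    {"dp": [0,0,0.6],"twist": 0},
    {"dp": [0,0,0.5],"twist": 0},
    {"dp": [0,0,0.5],"twist": 0},
    {"dp": [0,0,0.3],"twist": 0},
    {"dp": [0,0,0.2],"twist": 0},
    {"dp": [0,0,0],"twist": 0},
  ],
)

```text
time_s: 5.2
ee_pos: [0.4457, 0.3163, 0.0258]
eef_rot: [3.141, 0.001, -0.174]
force: [-0.1, 0.3, 0.5]
grip_width: 0.0939
grip_force: 0.0
```

Emit:
step_arm(
  deltas=[
    {"dp": [0,0,0],"twist": 0},
    {"dp": [0,0,0],"twist": 0},
    {"dp": [0,0,0],"twist": 0},
    {"dp": [0,0,0],"twist": 0},
    {"dp": [0,0,0],"twist": 0},
    {"dp": [0,0,0],"twist": 0},
  ],
  gripper=-1,
  squeeze=30,
)

```text
time_s: 5.8
ee_pos: [0.446, 0.3174, 0.027]
eef_rot: [-3.141, -0.001, -0.174]
force: [-6.4, 4.1, 15.4]
grip_width: 0.0491
grip_force: 7.1
```

Emit:
step_arm(
  deltas=[
    {"dp": [0,0,0],"twist": 0},
    {"dp": [0,0,0],"twist": 0},
  ],
)

```text
time_s: 6.0
ee_pos: [0.4475, 0.3197, 0.0288]
eef_rot: [-3.135, -0.004, -0.174]
force: [-1.9, 16.6, 23.0]
grip_width: 0.0338
grip_force: 19.9
```

```bash
python3 - <<'E'
from h import *
o=ctrl.get_obs(); print(o['force'],o['moment'],o['ee_pos'],o['grip_force'],o['grip_width'])
p,d,P,C,c=cam('wrist'); a=p[100:400,100:500]
p2,*_=cam('scene'); b=p2[90:240,260:460]
save('w2',np.vstack([cv2.resize(a,(400,300)),cv2.resize(b,(400,300))]))
E
```

```text
[-1.86937443 16.56360738 23.03564579] [3.13974895 0.42130787 0.0770953 ] [0.44747254 0.31965556 0.02879405] 19.89252683822997 0.03376630104607448
```

View pics/w2.png

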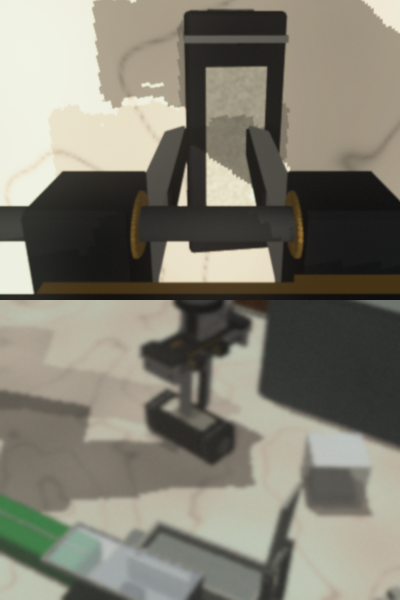

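Emit:
step_arm(
  deltas=[
    {"dp": [0,0,0],"twist": 0},
    {"dp": [0,0,0],"twist": 0},
    {"dp": [0,0,0],"twist": 0},
    {"dp": [0,0,0],"twist": 0},
    {"dp": [0,0,0],"twist": 0},
    {"dp": [0,0,0],"twist": 0},
  ],
  gripper=1,
  squeeze=15,
)

```text
time_s: 6.7
ee_pos: [0.4485, 0.3204, 0.0333]
eef_rot: [-3.133, -0.007, -0.173]
force: [-15.8, 2.3, 66.1]
grip_width: 0.0708
grip_force: 28.9
```

```bash
python3 - <<'E'
from h import *
o=ctrl.get_obs(); print(o['force'],o['moment'],o['ee_pos'],o['grip_force'],o['grip_width'])
p,d,P,C,c=cam('wrist'); save('w3',p[60:400,100:500])
Q=P.reshape(-1,3); Q=Q[np.isfinite(Q[:,0])]
q=Q[(Q[:,0]>.35)&(Q[:,0]<.55)&(Q[:,1]>.22)&(Q[:,1]<.42)&(Q[:,2]>.015)&(Q[:,2]<.075)]
T=T_tool(); L=(q-T[:3,3])@T[:3,:3]
L=L[(L[:,0]>.03)&(L[:,0]<.07)]
for y in np.arange(-.06,.06,.005):
    s=L[(L[:,1]>y)&(L[:,1]<y+.005)]
    if len(s): print(round(y+.0025,4),len(s),(T[2,3]-s[:,2]).mean().round(4),(T[2,3]-s[:,2]).max().round(4))
E
```

```text
[-15.81395014   2.30557788  66.05045133] [-2.02176663  3.55689638 -0.56019153] [0.44847038 0.32036972 0.0332942 ] 28.922263607382774 0.07075787362065657
-0.0125 225 0.0314 0.0347
-0.0075 523 0.0378 0.0431
-0.0025 627 0.0463 0.0519
0.0025 656 0.0546 0.0599
0.0075 782 0.0628 0.0696
0.0125 786 0.0689 0.0727
0.0175 691 0.0676 0.07
0.0225 679 0.0648 0.0681
0.0275 636 0.0619 0.065
0.0325 611 0.0589 0.0618
0.0375 582 0.0558 0.0591
0.0425 558 0.0528 0.0561
0.0475 522 0.0498 0.0534
0.0525 499 0.0466 0.0497
0.0575 368 0.0438 0.0465
```

View pics/w3.png

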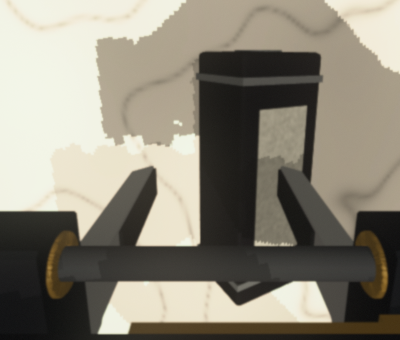

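```bash
python3 - <<'E'
from h import *
p,d,P,C,c=cam('wrist')
T=T_tool(); L=(P-T[:3,3])@T[:3,:3]
np.save('L.npy',L)
for v in range(200,330,10):
    print(v,[ (u,*(L[v,u]*1000).round().tolist()) if np.isfinite(L[v,u,0]) else (u,0) for u in (235,250,375,385,395,410)])
o=ctrl.get_obs(); print(o['time_s'],o['force'],o['grip_width'],o['ee_pos'])
E
```

```text
200 [(235, 9.0, -62.0, 34.0), (250, 9.0, -51.0, 34.0), (375, 26.0, 31.0, -29.0), (385, 24.0, 38.0, -24.0), (395, 24.0, 44.0, -20.0), (410, 21.0, 55.0, -12.0)]
210 [(235, 1.0, -62.0, 34.0), (250, 1.0, -51.0, 33.0), (375, 20.0, 31.0, -30.0), (385, 19.0, 38.0, -24.0), (395, 17.0, 45.0, -19.0), (410, 15.0, 56.0, -12.0)]
220 [(235, -7.0, -63.0, 34.0), (250, -7.0, -52.0, 34.0), (375, 14.0, 32.0, -27.0), (385, 13.0, 38.0, -24.0), (395, 11.0, 45.0, -18.0), (410, 9.0, 56.0, -12.0)]
230 [(235, 9.0, -46.0, -30.0), (250, 8.0, -39.0, -28.0), (375, 8.0, 32.0, -28.0), (385, 8.0, 38.0, -28.0), (395, 9.0, 43.0, -31.0), (410, 2.0, 57.0, -12.0)]
240 [(235, 9.0, -43.0, -46.0), (250, 3.0, -38.0, -31.0), (375, 2.0, 32.0, -29.0), (385, 5.0, 36.0, -36.0), (395, 8.0, 40.0, -44.0), (410, 9.0, 47.0, -46.0)]
250 [(235, 9.0, -40.0, -57.0), (250, -3.0, -39.0, -31.0), (375, -4.0, 33.0, -27.0), (385, 0.0, 36.0, -38.0), (395, 8.0, 37.0, -55.0), (410, 9.0, 44.0, -58.0)]
260 [(235, 7.0, -38.0, -64.0), (250, -8.0, -38.0, -34.0), (375, -11.0, 33.0, -27.0), (385, -5.0, 36.0, -39.0), (395, 5.0, 36.0, -60.0), (410, 9.0, 41
[... 405 characters left out ...]
0.0, 34.0, -27.0), (385, -33.0, 41.0, -22.0), (395, -36.0, 48.0, -18.0), (410, 4.0, 36.0, -86.0)]
300 [(235, -76.0, -67.0, 34.0), (250, -74.0, -55.0, 33.0), (375, -37.0, 34.0, -27.0), (385, -41.0, 42.0, -21.0), (395, -43.0, 49.0, -17.0), (410, -1.0, 37.0, -85.0)]
310 [(235, 28.0, -20.0, -135.0), (250, 28.0, -16.0, -136.0), (375, 27.0, 13.0, -135.0), (385, 28.0, 15.0, -135.0), (395, 28.0, 17.0, -135.0), (410, 28.0, 21.0, -135.0)]
320 [(235, 27.0, -19.0, -138.0), (250, 26.0, -16.0, -136.0), (375, 27.0, 12.0, -138.0), (385, 27.0, 15.0, -137.0), (395, 26.0, 17.0, -137.0), (410, 26.0, 20.0, -137.0)]
6.8 [-15.65234298  -4.33032583  62.37594087] 0.0786249545653487 [0.44816398 0.31939167 0.03289581]
```

```bash
python3 - <<'E'
import numpy as np
L=np.load('L.npy')*1000
x,y,z=L[...,0],L[...,1],L[...,2]
for s in (-1,1):
    m=(abs(x)<11)&(s*y>30)&(s*y<60)&(z<20)
    m[:, :] &= (np.arange(640)[None]<330) if s<0 else True
    v,u=np.where(m)
    o=np.argsort(-z[v,u])[:400:40]
    print(s,[(int(u[i]),int(v[i]),*L[v[i],u[i]].round(1).tolist()) for i in o])
E
```

```text
-1 [(251, 228, 7.3, -39.1, -22.7), (252, 242, -0.2, -38.3, -25.8), (248, 231, 7.4, -39.8, -28.1), (251, 253, -5.1, -38.3, -30.0), (250, 239, 4.1, -38.0, -31.9), (240, 232, 8.9, -43.0, -33.5), (248, 236, 7.1, -38.4, -35.0), (249, 262, -7.7, -38.3, -36.4), (247, 243, 4.3, -38.4, -38.1), (248, 263, -6.8, -38.2, -39.3)]
1 [(413, 227, 2.7, 59.7, -7.9), (411, 237, -3.2, 58.3, -10.1), (409, 223, 6.4, 56.0, -11.2), (410, 223, 6.8, 56.4, -12.1), (404, 230, 2.9, 52.5, -13.9), (403, 223, 8.1, 51.0, -15.9), (400, 220, 10.6, 48.6, -17.8), (394, 227, 7.1, 44.7, -20.2), (388, 223, 10.5, 40.3, -23.1), (379, 256, -9.1, 35.7, -25.4)]
```

Emit:
step_arm(
  deltas=[
    {"dp": [0,0,-0.05],"twist": 0},
    {"dp": [0,0,-0.05],"twist": 0},
    {"dp": [0,0,-0.05],"twist": 0},
    {"dp": [0,0,-0.03],"twist": 0},
    {"dp": [0,0,-0.03],"twist": 0},
    {"dp": [0,0,-0.03],"twist": 0},
    {"dp": [0,0,-0.03],"twist": 0},
  ],
  gripper=1,
)

```text
time_s: 7.5
ee_pos: [0.4456, 0.3169, 0.0368]
eef_rot: [3.141, 0.0, -0.174]
force: [0.8, 0.2, 0.0]
grip_width: 0.0938
grip_force: 0.0
```

Emit:
step_arm(
  deltas=[
    {"dp": [0,0,-0.03],"twist": 0},
    {"dp": [0,0,-0.03],"twist": 0},
    {"dp": [0,0,-0.03],"twist": 0},
    {"dp": [0,0,-0.03],"twist": 0},
    {"dp": [0,0,-0.03],"twist": 0},
    {"dp": [0,0,-0.03],"twist": 0},
    {"dp": [0,0,-0.03],"twist": 0},
    {"dp": [0,0,-0.03],"twist": 0},
  ],
)

```text
time_s: 8.3
ee_pos: [0.4457, 0.3169, 0.0467]
eef_rot: [-3.142, -0.0, -0.174]
force: [-0.4, 0.5, 0.1]
grip_width: 0.0938
grip_force: 0.0
```

Free. Rise and re-measure cartridge and finger ends.

Emit:
step_arm(
  deltas=[
    {"dp": [0,0,-0.7],"twist": 0},
    {"dp": [0,0,-0.7],"twist": 0},
    {"dp": [0,0,-0.6],"twist": 0},
    {"dp": [0,0,0],"twist": 0},
  ],
)

```text
time_s: 8.7
ee_pos: [0.447, 0.3177, 0.1298]
eef_rot: [-3.138, -0.004, -0.174]
force: [0.4, 0.1, 0.2]
grip_width: 0.0943
grip_force: 0.0
```

```bash
python3 - <<'E'
from h import *
p,d,P,C,c=cam('wrist'); save('w4',p)
Q=P.reshape(-1,3); Q=Q[np.isfinite(Q[:,0])]
T=T_tool(); L=(P-T[:3,3])@T[:3,:3]*1000
x,y,z=L[...,0],L[...,1],L[...,2]
for s in (-1,1):
    m=(abs(x)<11)&(s*y>30)&(s*y<60)&(z<25); v,u=np.where(m); o=np.argsort(-z[v,u])[:400:60]
    print(s,len(v),[(int(u[i]),int(v[i]),*L[v[i],u[i]].round(1).tolist()) for i in o])
Qc=Q[(Q[:,0]>.3)&(Q[:,0]<.58)&(Q[:,1]>.2)&(Q[:,1]<.42)&(Q[:,2]>.025)&(Q[:,2]<.08)]
for r in ctrl.cut_out('wrist','cartridge')[:1]:
    q=P[r['pixels']]; q=q[np.isfinite(q[:,0])&(q[:,2]>.043)&(q[:,2]<.08)]; print(r['conf'],rect(q),q[:,2].min(),np.percentile(q[:,2],[5,50,95]))
print(T[:3,3])
q=Qc[Qc[:,2]>.045]; print(rect(q)); A=np.c_[q[:,:2],np.ones(len(q))]; print(np.linalg.lstsq(A,q[:,2],rcond=None)[0])
E
```

```text
-1 6366 [(233, 228, 7.7, -49.7, -24.4), (236, 255, -7.4, -47.8, -28.6), (233, 242, 1.9, -48.3, -31.5), (223, 231, 9.4, -52.8, -33.8), (222, 233, 9.0, -52.8, -35.9), (231, 246, 2.2, -47.7, -38.0), (224, 235, 9.2, -50.6, -39.6)]
1 5775 [(397, 240, 0.3, 46.3, -24.4), (398, 247, -2.4, 46.1, -28.4), (408, 229, 9.7, 50.3, -31.2), (421, 231, 9.4, 56.8, -33.6), (406, 232, 9.5, 48.0, -35.6), (417, 233, 9.8, 53.3, -37.8), (407, 236, 8.8, 47.5, -39.8)]
0.67 (array([445.7, 316.5]), array([ 56.7, 149.6]), 79.6) 0.04489543290326192 [0.04840608 0.0498685  0.05118851]
[0.44622932 0.3172325  0.12769755]
(array([445.7, 316.5]), array([ 56.7, 149.6]), 79.6)
[-0.00078249 -0.00110912  0.05053872]
```

View pics/w4.png

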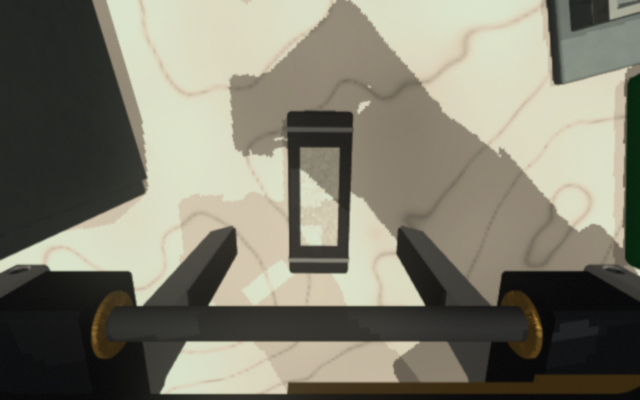

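Emit:
step_arm(
  deltas=[
    {"dp": [0,0,0.6],"twist": 0},
    {"dp": [0,0,0.6],"twist": 0},
    {"dp": [0,0,0.6],"twist": 0},
    {"dp": [0,0,0.5],"twist": 0},
    {"dp": [0,0,0.5],"twist": 0},
    {"dp": [0,0,0.3],"twist": 0},
    {"dp": [0,0,0.2],"twist": 0},
    {"dp": [0,0,0],"twist": 0},
    {"dp": [0,0,0],"twist": 0},
  ],
)

```text
time_s: 9.7
ee_pos: [0.446, 0.3171, -0.005]
eef_rot: [-3.141, -0.0, -0.174]
force: [-0.5, 0.2, 0.8]
grip_width: 0.0943
grip_force: 0.0
```

Emit:
step_arm(
  deltas=[
    {"dp": [0,0,0],"twist": 0},
    {"dp": [0,0,0],"twist": 0},
    {"dp": [0,0,0],"twist": 0},
    {"dp": [0,0,0],"twist": 0},
  ],
  gripper=-1,
  squeeze=15,
)

```text
time_s: 10.1
ee_pos: [0.4458, 0.317, -0.0052]
eef_rot: [-3.141, -0.0, -0.174]
force: [0.4, 0.3, -0.1]
grip_width: 0.0655
grip_force: 0.0
```

Emit:
step_arm(
  deltas=[
    {"dp": [0,0,0],"twist": 0},
    {"dp": [0,0,0],"twist": 0},
    {"dp": [0,0,0],"twist": 0},
    {"dp": [0,0,0],"twist": 0},
  ],
  squeeze=25,
)

```text
time_s: 10.5
ee_pos: [0.4457, 0.3168, -0.0054]
eef_rot: [3.141, 0.0, -0.174]
force: [-1.2, -1.4, 3.4]
grip_width: 0.0553
grip_force: 25.0
```

```bash
python3 - <<'E'
from h import *
p,d,P,C,c=cam('wrist')
T=T_tool(); L=(P-T[:3,3])@T[:3,:3]*1000
for uv in [(60,300),(100,340),(580,290),(40,340),(80,280)]: print(uv,L[uv[1],uv[0]].round(0))
# tray: all dock-refit in yaw-rotated frame using top data
Pt=np.load('top0.npz')['P']; a=np.deg2rad(5.1)
for n in ('top','scene'):
    Pt=np.load(n+'0.npz')['P'].reshape(-1,3); Pt=Pt[np.isfinite(Pt[:,0])]
    U=np.c_[Pt[:,0]*np.cos(a)+Pt[:,1]*np.sin(a),-Pt[:,0]*np.sin(a)+Pt[:,1]*np.cos(a),Pt[:,2]]*1000
    m=(U[:,2]>47)&(U[:,2]<62)&(U[:,1]>-70)&(U[:,1]<50)&(U[:,0]>500)&(U[:,0]<760); t=U[m]
    print(n,'u hist',np.histogram(t[:,0],np.arange(500,760,5))[0].tolist()); print('v hist',np.histogram(t[:,1],np.arange(-70,50,4))[0].tolist())
    b=U[(U[:,2]>7)&(U[:,2]<18)&(U[:,0]>480)&(U[:,0]<780)&(abs(U[:,1]+70)<160)]
    print('base u',np.percentile(b[:,0],[1,99]),'v',np.percentile(b[:,1],[1,99]))
E
```

```text
(60, 300) [ -51. -174.   -5.]
(100, 340) [  27.  -46. -144.]
(580, 290) [  25.   72. -122.]
(40, 340) [  22.  -64. -138.]
(80, 280) [ -36. -158.   -5.]
top u hist [0, 0, 0, 0, 0, 0, 0, 0, 0, 0, 58, 26, 11, 11, 10, 8, 5, 9, 9, 10, 12, 11, 8, 8, 7, 10, 8, 10, 13, 8, 8, 8, 8, 12, 8, 11, 10, 8, 8, 8, 10, 11, 11, 36, 53, 8, 0, 0, 0, 0, 0]
v hist [0, 0, 2, 103, 56, 8, 10, 7, 8, 9, 10, 9, 7, 7, 8, 8, 8, 9, 11, 10, 10, 67, 101, 2, 0, 0, 0, 0, 0]
base u [508.21018847 726.12859348] v [-197.7388617    30.47435851]
scene u hist [0, 0, 0, 0, 0, 0, 0, 0, 0, 0, 14, 39, 6, 5, 5, 4, 7, 6, 4, 8, 8, 5, 7, 7, 5, 6, 6, 7, 6, 9, 7, 7, 11, 14, 14, 14, 13, 13, 14, 16, 16, 16, 8, 10, 23, 12, 14, 20, 18, 0, 0]
v hist [0, 0, 18, 64, 43, 7, 5, 5, 4, 6, 5, 4, 5, 4, 4, 4, 4, 3, 4, 23, 12, 116, 79, 5, 0, 0, 0, 0, 0]
base u [511.68007617 730.36821579] v [-203.72054846   15.67396722]
```

Emit:
step_arm(
  deltas=[
    {"dp": [0,0,-0.2],"twist": 0},
    {"dp": [0,0,-0.35],"twist": 0},
    {"dp": [0,0,-0.55],"twist": 0},
    {"dp": [0,0,-0.55],"twist": 0},
    {"dp": [0,0,-0.55],"twist": 0},
    {"dp": [0,0,-0.55],"twist": 0},
    {"dp": [0,0,0],"twist": -0.78},
    {"dp": [0,0,0],"twist": -0.78},
    {"dp": [0,0,0],"twist": -0.78},
    {"dp": [0,0,0],"twist": -0.78},
    {"dp": [0,0,0],"twist": -0.76},
  ],
)

```text
time_s: 11.65
ee_pos: [0.4457, 0.317, 0.1056]
eef_rot: [-3.141, -0.001, 0.099]
force: [-0.1, 0.3, -4.5]
grip_width: 0.056
grip_force: 25.0
```

Emit:
step_arm(
  deltas=[
    {"dp": [0.3,0.5,0],"twist": 0},
    {"dp": [0.41,0.75,0],"twist": 0},
    {"dp": [0.41,0.75,0],"twist": 0},
    {"dp": [0.41,0.75,0],"twist": 0},
    {"dp": [0.41,0.75,0],"twist": 0},
    {"dp": [0.41,0.75,0],"twist": 0},
    {"dp": [0.41,0.75,0],"twist": 0},
    {"dp": [0.41,0.75,0],"twist": 0},
    {"dp": [0.41,0.75,0],"twist": 0},
    {"dp": [0.41,0.75,0],"twist": 0},
    {"dp": [0.1,0.15,0],"twist": 0},
    {"dp": [0,0,0],"twist": 0},
  ],
)

```text
time_s: 12.85
ee_pos: [0.6374, 0.0374, 0.1049]
eef_rot: [-3.141, -0.0, 0.096]
force: [-0.4, 0.7, -3.5]
grip_width: 0.0557
grip_force: 25.0
```

```bash
cat > fit.py <<'E'
from h import *
p,d,P,C,c=cam('wrist'); T=T_tool(); np.savez('fit.npz',p=p,P=P,T=T)
print(T[:3,3].round(4), ctrl.get_obs()['eef_rot'].round(3))
Q=P.reshape(-1,3); Q=Q[np.isfinite(Q[:,0])]; o=T[:3,3]
L=(Q-o)@T[:3,:3]*1000
a=np.deg2rad(5.1)
U=np.c_[Q[:,0]*np.cos(a)+Q[:,1]*np.sin(a),-Q[:,0]*np.sin(a)+Q[:,1]*np.cos(a),Q[:,2]]*1000
t=U[(U[:,2]>50)&(U[:,2]<59)&(U[:,1]>-70)&(U[:,1]<35)&(U[:,0]>530)&(U[:,0]<740)]
print('n',len(t)); 
if len(t)>20:
  print('u',np.histogram(t[:,0],np.arange(540,740,4))[0].tolist()); print('v',np.histogram(t[:,1],np.arange(-66,32,3))[0].tolist())
f=U[(U[:,2]>37)&(U[:,2]<43)&(U[:,1]>-70)&(U[:,1]<35)&(U[:,0]>530)&(U[:,0]<740)]
if len(f)>20: print('floor',len(f),np.percentile(f[:,:2],[1,99],0).round(1).tolist())
E
python3 fit.py; python3 - <<'E'
import sys; sys.path.insert(0,'.')
from h import *
z=np.load('fit.npz'); save('/../pics/w5'.strip('/') if 0 else 'w5',z['p'])
E
ls pics
```

```text
[0.637  0.0384 0.1049] [-3.141  0.     0.097]
n 1091
u [0, 0, 0, 0, 0, 0, 0, 0, 0, 0, 0, 0, 0, 0, 0, 0, 0, 0, 0, 0, 0, 0, 0, 0, 0, 0, 0, 0, 0, 0, 0, 0, 0, 0, 0, 0, 0, 0, 0, 0, 0, 0, 0, 26, 122, 624, 283, 25, 11]
v [0, 0, 0, 48, 60, 54, 40, 49, 35, 35, 33, 33, 32, 32, 32, 32, 31, 38, 35, 36, 36, 35, 36, 36, 36, 48, 38, 47, 63, 61, 0, 0]
floor 473 [[715.3, -50.1], [733.8, 17.4]]
scene0.png
top0.png
v1.png
v2.png
w1.png
w2.png
w3.png
w4.png
w5.png
```

```bash
python3 - <<'E'
from h import *
z=np.load('fit.npz'); P,T=z['P'],z['T']; L=((P-T[:3,3])@T[:3,:3]*1000).reshape(-1,3)
m=(L[:,2]>-52)&(L[:,2]<-38)&(abs(L[:,1])<45)&(L[:,0]>12)&(L[:,0]<90); q=L[m]
print(len(q),rect(q/1000),q.min(0),q.max(0),np.percentile(q[:,2],[5,50,95]))
for x in (20,40,60):
    s=q[(abs(q[:,0]-x)<5)]; print(x,np.percentile(s[:,1],[1,99]))
a=np.deg2rad(5.1); u,v=.6384,-.0172
t=np.array([u*np.cos(a)-v*np.sin(a),u*np.sin(a)+v*np.cos(a)]); print(t)
to([*t,.042])
E
```

```text
160 (array([44.7,  0.6]), array([56.4, 63.2]), 90.0) [ 13.11210239 -27.61581887 -51.99315635] [ 76.3075923   28.81473703 -38.11574281] [-51.94468074 -43.9626262  -39.41080836]
20 [-27.59938973  24.5709711 ]
40 [-27.4558882   28.80456374]
60 [-27.60573278  28.76378149]
[0.6374016  0.03961821]
units [ 0.013 -0.028  1.571]
```

Emit:
step_arm(
  deltas=[
    {"dp": [-0.02,-0.03,0.3],"twist": 0.1},
    {"dp": [0,0,0.4],"twist": 0},
    {"dp": [0,0,0.4],"twist": 0},
    {"dp": [0,0,0.2],"twist": 0},
    {"dp": [0,0,0.1],"twist": 0},
    {"dp": [0,0,0.1],"twist": 0},
    {"dp": [0,0,0.1],"twist": 0},
    {"dp": [0,0,0],"twist": 0},
  ],
)

```text
time_s: 13.7
ee_pos: [0.6362, 0.0393, 0.0403]
eef_rot: [-3.142, 0.0, 0.09]
force: [0.5, 0.5, -4.0]
grip_width: 0.0559
grip_force: 25.0
```

Emit:
step_arm(
  deltas=[
    {"dp": [0,0,0.04],"twist": 0},
    {"dp": [0,0,0.04],"twist": 0},
    {"dp": [0,0,0.03],"twist": 0},
    {"dp": [0,0,0],"twist": 0},
  ],
)

```text
time_s: 14.1
ee_pos: [0.6363, 0.0393, 0.036]
eef_rot: [-3.142, 0.0, 0.09]
force: [0.7, -0.7, -3.3]
grip_width: 0.0558
grip_force: 25.0
```

Emit:
step_arm(
  deltas=[
    {"dp": [0,0,0.025],"twist": 0},
    {"dp": [0,0,0.025],"twist": 0},
    {"dp": [0,0,0],"twist": 0},
  ],
)

```text
time_s: 14.4
ee_pos: [0.6365, 0.0393, 0.0347]
eef_rot: [3.142, -0.001, 0.09]
force: [-2.3, -0.8, 2.3]
grip_width: 0.056
grip_force: 25.0
```

Emit:
step_arm(
  deltas=[
    {"dp": [0,0,0],"twist": 0},
    {"dp": [0,0,0],"twist": 0},
    {"dp": [0,0,0],"twist": 0},
    {"dp": [0,0,0],"twist": 0},
  ],
  gripper=0.6,
)

```text
time_s: 14.8
ee_pos: [0.6364, 0.0393, 0.0342]
eef_rot: [3.142, -0.0, 0.09]
force: [0.2, -0.4, 0.1]
grip_width: 0.0747
grip_force: 0.0
```

Emit:
step_arm(
  deltas=[
    {"dp": [0,0,-0.2],"twist": 0},
    {"dp": [0,0,-0.5],"twist": 0},
    {"dp": [0,0,-1],"twist": 0},
    {"dp": [0,0,-1],"twist": 0},
    {"dp": [0,0,-1],"twist": 0},
    {"dp": [0,0,-0.5],"twist": 0},
    {"dp": [0,0,0],"twist": 0},
  ],
)

```text
time_s: 15.5
ee_pos: [0.6375, 0.0393, 0.2063]
eef_rot: [3.141, -0.006, 0.09]
force: [0.3, -0.1, -0.2]
grip_width: 0.0756
grip_force: 0.0
```

```bash
python3 fit.py; python3 - <<'E'
from h import *
z=np.load('fit.npz'); save('w6',z['p'])
P=z['P'].reshape(-1,3); q=P[np.isfinite(P[:,0])&(P[:,2]>.083)&(P[:,2]<.098)]; q=q[(q[:,0]>.53)&(q[:,0]<.73)&(q[:,1]>-.02)&(q[:,1]<.09)]
print('cart',len(q),rect(q),np.percentile(q[:,2],[5,50,95]))
print(ctrl.get_obs()['qpos'])
for n in ('clamp_pad','guard_edge','lever_hinge'):
  for r in ctrl.spot_in('wrist',n)[:1]: print(n,r)
E
```

```text
[0.6367 0.0393 0.2036] [ 3.141e+00 -3.000e-03  9.000e-02]
n 2227
u [0, 0, 0, 47, 48, 38, 35, 35, 32, 36, 35, 36, 36, 43, 37, 44, 41, 40, 41, 36, 44, 35, 43, 35, 47, 37, 47, 47, 37, 45, 41, 41, 44, 48, 43, 41, 48, 47, 47, 48, 42, 44, 52, 51, 48, 308, 151, 4, 2]
v [0, 0, 0, 359, 424, 149, 19, 20, 18, 18, 18, 18, 12, 18, 18, 18, 18, 18, 17, 17, 18, 12, 18, 18, 18, 20, 24, 160, 418, 342, 0, 0]
floor 925 [[561.7, -50.6], [719.7, 17.5]]
cart 8111 (array([646.2,  40.9]), array([169.7,  61.6]), 7.2) [0.0883509  0.08990768 0.091269  ]
[4.22492959e-03 4.85064458e-01 1.21665656e+00 1.36286565e-05
 1.43727041e+00 1.48480414e+00]
clamp_pad {'rect': [0.6555, 0.406, 0.6917, 0.6535], 'conf': 0.6}
guard_edge {'rect': [0.4244, 0.1355, 0.8372, 0.7612], 'conf': 0.59}
lever_hinge {'rect': [0.4248, 0.1288, 0.8478, 0.7485], 'conf': 0.84}
```

View pics/w6.png

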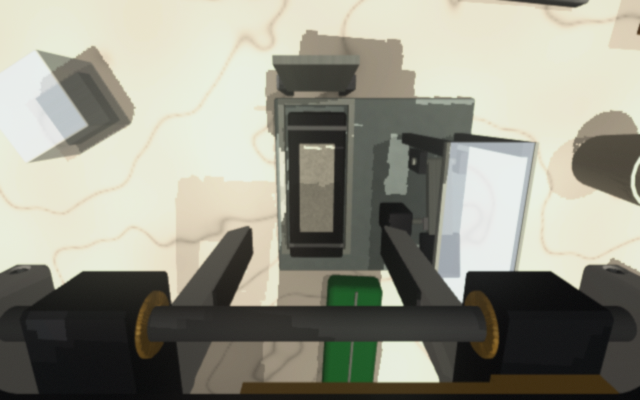

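Emit:
step_arm(
  deltas=[
    {"dp": [0,0,-1],"twist": 0},
    {"dp": [0,0,-1],"twist": 0},
    {"dp": [0,0,-1],"twist": 0},
    {"dp": [1,0,0],"twist": 0},
    {"dp": [1,0,0],"twist": 0},
    {"dp": [1,0,0],"twist": 0},
    {"dp": [1,0,0],"twist": 0},
  ],
)

```text
time_s: 16.4
ee_pos: [0.7648, 0.0508, 0.3181]
eef_rot: [3.142, -0.004, 0.09]
force: [0.0, 1.2, 0.3]
grip_width: 0.0753
grip_force: 0.0
```

Emit:
step_arm(
  deltas=[
    {"dp": [1,0,0],"twist": 0},
    {"dp": [1,0,0],"twist": 0},
    {"dp": [1,0,0],"twist": 0},
  ],
)

```text
time_s: 16.7
ee_pos: [0.8035, 0.0561, 0.2798]
eef_rot: [3.14, -0.061, 0.09]
force: [-0.9, -0.2, 0.9]
grip_width: 0.075
grip_force: 0.0
```

Emit:
step_arm(
  deltas=[
    {"dp": [0,0,0],"twist": 0},
    {"dp": [0,0,0],"twist": 0},
  ],
)

```text
time_s: 16.9
ee_pos: [0.8027, 0.056, 0.283]
eef_rot: [3.14, -0.063, 0.09]
force: [0.6, -1.1, 0.5]
grip_width: 0.0751
grip_force: 0.0
```

Emit:
step_arm(
  deltas=[
    {"dp": [1,0,-0.2],"twist": 0},
    {"dp": [1,0,-0.2],"twist": 0},
  ],
)

```text
time_s: 17.1
ee_pos: [0.8203, 0.0588, 0.2785]
eef_rot: [3.139, -0.114, 0.09]
force: [1.2, 0.3, 0.0]
grip_width: 0.0753
grip_force: 0.0
```

Emit:
step_arm(
  deltas=[
    {"dp": [0,0,0],"twist": 0},
    {"dp": [0,0,0],"twist": 0},
  ],
)

```text
time_s: 17.3
ee_pos: [0.8196, 0.0588, 0.2778]
eef_rot: [3.139, -0.111, 0.09]
force: [0.5, 0.4, -0.2]
grip_width: 0.0752
grip_force: 0.0
```

Emit:
step_arm(
  deltas=[
    {"dp": [1,0,-0.1],"twist": 0},
    {"dp": [1,0,-0.1],"twist": 0},
    {"dp": [1,0,-0.1],"twist": 0},
    {"dp": [1,0,-0.1],"twist": 0},
    {"dp": [1,0,-0.1],"twist": 0},
    {"dp": [1,0,-0.1],"twist": 0},
  ],
  gripper=-1,
)

```text
time_s: 17.9
ee_pos: [0.8694, 0.0663, 0.2636]
eef_rot: [3.137, -0.253, 0.091]
force: [0.8, -0.3, 0.3]
grip_width: 0.0309
grip_force: 0.0
```

Emit:
step_arm(
  deltas=[
    {"dp": [1,0,0],"twist": 0},
    {"dp": [1,0,0],"twist": 0},
    {"dp": [1,0,0],"twist": 0},
    {"dp": [1,0,0],"twist": 0},
    {"dp": [1,0,0],"twist": 0},
    {"dp": [1,0,0],"twist": 0},
  ],
)

```text
time_s: 18.5
ee_pos: [0.9138, 0.0726, 0.264]
eef_rot: [3.135, -0.395, 0.092]
force: [0.4, -0.5, 0.7]
grip_width: 0.0005
grip_force: 0.0
```

Emit:
step_arm(
  deltas=[
    {"dp": [1,0,0],"twist": 0},
    {"dp": [1,0,0],"twist": 0},
    {"dp": [1,0,0],"twist": 0},
    {"dp": [1,0,0],"twist": 0},
    {"dp": [1,0,0],"twist": 0},
    {"dp": [1,0,0],"twist": 0},
    {"dp": [1,0,0],"twist": 0},
    {"dp": [1,0,0],"twist": 0},
  ],
)

```text
time_s: 19.3
ee_pos: [0.9528, 0.0788, 0.3131]
eef_rot: [3.133, -0.583, 0.093]
force: [0.2, -0.6, 0.1]
grip_width: 0.0
grip_force: 0.0
```

Emit:
step_arm(
  deltas=[
    {"dp": [1,0,0],"twist": 0},
    {"dp": [1,0,0],"twist": 0},
    {"dp": [1,0,0],"twist": 0},
    {"dp": [1,0,0],"twist": 0},
    {"dp": [1,0,0],"twist": 0},
    {"dp": [1,0,0],"twist": 0},
    {"dp": [1,0,0],"twist": 0},
    {"dp": [0,0,0],"twist": 0},
  ],
)

```text
time_s: 20.1
ee_pos: [0.9675, 0.0821, 0.3903]
eef_rot: [3.13, -0.744, 0.096]
force: [0.5, 0.3, 0.6]
grip_width: 0.0003
grip_force: 0.0
```

Emit:
step_arm(
  deltas=[
    {"dp": [1,0,0],"twist": 0},
    {"dp": [1,0,0],"twist": 0},
    {"dp": [1,0,0],"twist": 0},
    {"dp": [-0.7,0.28,-0.7],"twist": 0},
    {"dp": [-0.7,0.28,-0.7],"twist": 0},
    {"dp": [-0.7,0.28,-0.7],"twist": 0},
    {"dp": [-0.7,0.28,-0.7],"twist": 0},
    {"dp": [-0.7,0.28,-0.7],"twist": 0},
    {"dp": [-0.7,0.28,-0.7],"twist": 0},
  ],
)

```text
time_s: 21.0
ee_pos: [0.7732, 0.0071, 0.4266]
eef_rot: [3.128, -0.809, 0.098]
force: [1.2, -0.5, 0.6]
grip_width: 0.0004
grip_force: 0.0
```

```bash
cat > pad.py <<'E'
from h import *
a=np.deg2rad(5.1)
for n in ('top','scene'):
    Q=np.load(n+'0.npz')['P'].reshape(-1,3); Q=Q[np.isfinite(Q[:,0])]
    U=np.c_[Q[:,0]*np.cos(a)+Q[:,1]*np.sin(a),-Q[:,0]*np.sin(a)+Q[:,1]*np.cos(a),Q[:,2]]*1000
    g=U[(U[:,2]>142)&(U[:,2]<158)&(U[:,1]>-210)&(U[:,1]<-100)]; print(n,'guard',np.percentile(g,[1,50,99],0).round(1).tolist())
    t=U[(U[:,2]>25)&(U[:,2]<100)&(U[:,1]>-200)&(U[:,1]<-112)&(U[:,0]>500)&(U[:,0]<720)]
    for u in range(520,700,10):
        s=t[(t[:,0]>=u)&(t[:,0]<u+10)]
        if len(s)>2: print(u,len(s),'v',np.percentile(s[:,1],[3,50,97]).round(),'z',np.percentile(s[:,2],[3,50,97]).round(1))
E
python3 pad.py
```

```text
top guard [[523.9, -191.0, 146.3], [604.3, -155.8, 151.3], [685.8, -120.2, 155.9]]
570 16 v [-123. -118. -113.] z [55.4 57.7 63.1]
580 18 v [-124. -119. -113.] z [54.2 59.4 62.5]
590 17 v [-122. -117. -113.] z [56.5 59.5 63.8]
600 5 v [-122. -117. -112.] z [57.9 59.9 60.7]
670 9 v [-124. -121. -120.] z [31.1 64.7 84.3]
680 4 v [-120. -120. -120.] z [81.4 89.4 96.3]
scene guard [[526.1, -192.4, 144.7], [612.7, -159.1, 150.0], [689.4, -120.1, 152.6]]
530 25 v [-178. -166. -146.] z [74.3 79.1 81.2]
540 61 v [-178. -162. -143.] z [72.8 77.1 81.7]
550 61 v [-178. -161. -142.] z [71.2 74.7 77.5]
560 67 v [-177. -161. -142.] z [67.1 72.2 74.8]
570 75 v [-177. -157. -129.] z [56.8 68.7 72. ]
580 71 v [-176. -156. -126.] z [48.3 66.2 69.4]
590 70 v [-169. -154. -125.] z [41.1 62.6 66.3]
600 78 v [-169. -151. -115.] z [28.3 59.6 63.7]
610 51 v [-170. -159. -143.] z [50.9 58.2 61.1]
620 55 v [-169. -159. -144.] z [46.  55.2 58.4]
630 51 v [-169. -159. -143.] z [44.6 52.4 55.9]
640 61 v [-182. -161. -143.] z [30.4 49.7 54.2]
650 68 v [-184. -177. -150.] z [27.2 48.  55.8]
660 64 v [-185. -181. -132.] z [26.3 46.1 56.6]
670 70 v [-192. -138. -129.] z [28.2 50.7 95.1]
680 226 v [-193. -156. -122.] z [28.1 64.5 98.4]
690 9 v [-191. -186. -138.] z [28.6 52.9 90.5]
```

Emit:
step_arm(
  deltas=[
    {"dp": [-0.63,0.3,-0.65],"twist": 0},
    {"dp": [-0.63,0.3,-0.65],"twist": 0},
    {"dp": [-0.63,0.3,-0.65],"twist": 0},
    {"dp": [-0.63,0.3,-0.65],"twist": 0},
    {"dp": [-0.63,0.3,-0.65],"twist": 0},
    {"dp": [-0.63,0.3,-0.65],"twist": 0},
    {"dp": [-0.63,0.3,-0.65],"twist": 0},
    {"dp": [-0.63,0.3,-0.65],"twist": 0},
    {"dp": [0,0,0],"twist": 0},
  ],
)

```text
time_s: 21.9
ee_pos: [0.4927, -0.1152, 0.4267]
eef_rot: [3.125, -0.81, 0.098]
force: [0.4, -0.1, -0.2]
grip_width: 0.0004
grip_force: 0.0
```

```bash
python3 - <<'E'
from h import *
print(ctrl.get_obs()['ee_pos'],ctrl.get_obs()['eef_rot'],ctrl.get_obs()['qpos'].round(2)); to([.4941,-.1163,.1548])
E
```

```text
[ 0.49269716 -0.11517725  0.42665171] [ 3.12452291 -0.81018307  0.09787406] [-0.56 -0.34  1.8   0.52  1.04  0.81]
units [-4.901 -0.049  4.708]
```

Emit:
step_arm(
  deltas=[
    {"dp": [-0.7,0,0.67],"twist": 0},
    {"dp": [-0.7,0,0.67],"twist": 0},
    {"dp": [-0.7,0,0.67],"twist": 0},
    {"dp": [-0.7,0,0.67],"twist": 0},
    {"dp": [-0.7,0,0.67],"twist": 0},
    {"dp": [-0.7,0,0.67],"twist": 0},
    {"dp": [-0.7,0,0.67],"twist": 0},
    {"dp": [0,0,0],"twist": 0},
  ],
)

```text
time_s: 22.7
ee_pos: [0.4938, -0.1151, 0.1494]
eef_rot: [3.134, -0.801, 0.095]
force: [0.0, 0.4, -1.1]
grip_width: 0.0006
grip_force: 0.0
```

```bash
python3 - <<'E'
from h import *
o=ctrl.get_obs(); print(o['ee_pos'],o['eef_rot'],o['qpos'].round(2)); to([.5804,-.1078,.072])
p,d,P,C,c=cam('wrist')
a=np.deg2rad(5.1); Q=P.reshape(-1,3); Q=Q[np.isfinite(Q[:,0])]
T=T_tool(); L=(Q-T[:3,3])@T[:3,:3]*1000; f=L[(abs(L[:,0])<12)&(abs(L[:,1])<30)&(L[:,2]<15)&(L[:,2]>-80)]
print('finger',len(f),f.max(0),np.percentile(f,[1,99],0).round(1).tolist())
U=np.c_[Q[:,0]*np.cos(a)+Q[:,1]*np.sin(a),-Q[:,0]*np.sin(a)+Q[:,1]*np.cos(a),Q[:,2]]*1000
g=U[(U[:,2]>140)&(U[:,2]<158)&(U[:,1]>-210)&(U[:,1]<-100)&(U[:,0]>505)]; print('guard',len(g),np.percentile(g,[1,50,99],0).round(1).tolist())
t=U[(U[:,2]>25)&(U[:,2]<100)&(U[:,1]>-200)&(U[:,1]<-112)&(U[:,0]>500)&(U[:,0]<720)]
for u in range(520,610,10):
    s=t[(t[:,0]>=u)&(t[:,0]<u+10)]
    if len(s)>2: print(u,len(s),'v',np.percentile(s[:,1],[3,50,97]).round(),'z',np.percentile(s[:,2],[3,50,97]).round(1))
p2,*_=cam('scene'); save('w7',np.vstack([cv2.resize(p,(480,300)),cv2.resize(p2[120:320,200:520],(480,300))]))
E
```

```text
[ 0.49378914 -0.11509299  0.14940323] [ 3.13352739 -0.80109965  0.09489789] [-0.56 -0.08  2.26  1.06  0.51  0.09]
units [0.122 0.    2.907]
finger 2285 [  7.04205067  11.21372935 -21.03782752] [[-5.8, -13.5, -78.2], [6.7, 10.7, -24.1]]
guard 12392 [[523.6, -189.5, 146.2], [584.7, -154.2, 150.6], [686.6, -118.9, 152.2]]
530 431 v [-174. -154. -134.] z [74.2 79.4 81.2]
540 354 v [-175. -154. -134.] z [76.5 78.3 80. ]
550 325 v [-175. -154. -134.] z [74.  75.6 77.3]
560 302 v [-175. -155. -134.] z [71.  72.8 74.4]
570 454 v [-173. -123. -113.] z [27.7 57.4 71.6]
580 83 v [-130. -125. -113.] z [29.4 47.7 59.1]
```

View pics/w7.png

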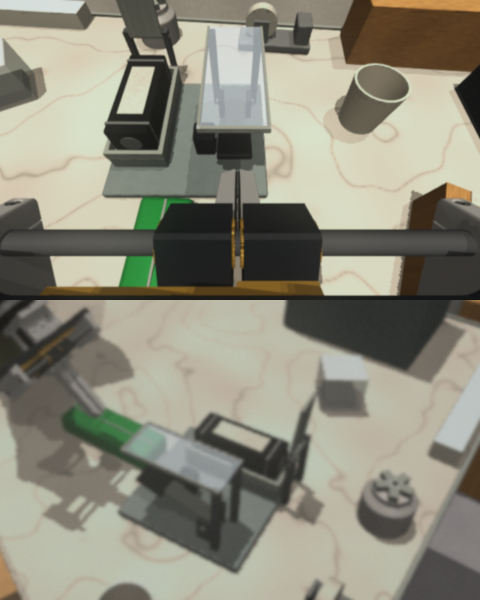

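Emit:
step_arm(
  deltas=[
    {"dp": [0.12,-0.05,0],"twist": 0},
    {"dp": [0,0,0.4],"twist": 0},
    {"dp": [0,0,0.4],"twist": 0},
    {"dp": [0,0,0.4],"twist": 0},
    {"dp": [0,0,0.4],"twist": 0},
    {"dp": [0,0,0.4],"twist": 0},
    {"dp": [0,0,0.3],"twist": 0},
    {"dp": [0,0,0.3],"twist": 0},
    {"dp": [0,0,0.2],"twist": 0},
    {"dp": [0,0,0.1],"twist": 0},
    {"dp": [0,0,0],"twist": 0},
  ],
)

```text
time_s: 23.9
ee_pos: [0.5828, -0.107, 0.0781]
eef_rot: [3.128, -0.809, 0.099]
force: [-0.3, -1.0, 0.1]
grip_width: 0.0006
grip_force: 0.0
```

Emit:
step_arm(
  deltas=[
    {"dp": [-0.036,0,0.035],"twist": 0},
    {"dp": [-0.036,0,0.035],"twist": 0},
    {"dp": [-0.036,0,0.035],"twist": 0},
    {"dp": [-0.036,0,0.035],"twist": 0},
    {"dp": [-0.036,0,0.035],"twist": 0},
    {"dp": [-0.036,0,0.035],"twist": 0},
    {"dp": [-0.036,0,0.035],"twist": 0},
    {"dp": [-0.036,0,0.035],"twist": 0},
    {"dp": [-0.036,0,0.035],"twist": 0},
    {"dp": [-0.036,0,0.035],"twist": 0},
  ],
)

```text
time_s: 24.9
ee_pos: [0.5823, -0.1075, 0.0571]
eef_rot: [3.128, -0.808, 0.098]
force: [-4.3, -1.4, 9.1]
grip_width: 0.0005
grip_force: 4.3
```

Emit:
step_arm(
  deltas=[
    {"dp": [-0.036,0,0.035],"twist": 0},
    {"dp": [-0.036,0,0.035],"twist": 0},
    {"dp": [-0.036,0,0.035],"twist": 0},
    {"dp": [-0.036,0,0.035],"twist": 0},
    {"dp": [-0.036,0,0.035],"twist": 0},
    {"dp": [-0.036,0,0.035],"twist": 0},
    {"dp": [-0.036,0,0.035],"twist": 0},
    {"dp": [-0.036,0,0.035],"twist": 0},
    {"dp": [-0.036,0,0.035],"twist": 0},
  ],
)

```text
time_s: 25.8
ee_pos: [0.5824, -0.1077, 0.039]
eef_rot: [3.128, -0.808, 0.098]
force: [-3.7, -0.5, 6.0]
grip_width: 0.0005
grip_force: 3.2
```

Emit:
step_arm(
  deltas=[
    {"dp": [-0.02,0,0.018],"twist": 0},
    {"dp": [-0.02,0,0.018],"twist": 0},
    {"dp": [-0.02,0,0.018],"twist": 0},
    {"dp": [-0.02,0,0.018],"twist": 0},
  ],
)

```text
time_s: 26.2
ee_pos: [0.582, -0.1077, 0.0342]
eef_rot: [3.129, -0.807, 0.098]
force: [-2.4, -1.3, 4.0]
grip_width: 0.0004
grip_force: 1.9
```

Emit:
step_arm(
  deltas=[
    {"dp": [-0.02,0,0.018],"twist": 0},
    {"dp": [-0.02,0,0.018],"twist": 0},
    {"dp": [-0.02,0,0.018],"twist": 0},
  ],
)

```text
time_s: 26.5
ee_pos: [0.582, -0.1076, 0.0311]
eef_rot: [3.129, -0.807, 0.098]
force: [-2.8, -0.5, 8.0]
grip_width: 0.0007
grip_force: 4.0
```

```bash
cat > flap.py <<'E'
from h import *
a=np.deg2rad(5.1)
p,d,P,C,c=cam('scene'); Q=P.reshape(-1,3); Q=Q[np.isfinite(Q[:,0])]
U=np.c_[Q[:,0]*np.cos(a)+Q[:,1]*np.sin(a),-Q[:,0]*np.sin(a)+Q[:,1]*np.cos(a),Q[:,2]]*1000
s=U[(abs(U[:,1]+17)<22)&(U[:,0]>540)&(U[:,0]<760)&(U[:,2]>96)]
for u in range(600,760,20):
    q=s[(s[:,0]>=u)&(s[:,0]<u+20)]
    if len(q)>2: print(u,len(q),np.percentile(q[:,2],[10,50,90]).round(1))
t=U[(U[:,2]>25)&(U[:,2]<100)&(abs(U[:,1]+158)<18)]
for u in range(530,640,20):
    q=t[(t[:,0]>=u)&(t[:,0]<u+20)]
    if len(q)>2: print('lever',u,len(q),np.percentile(q[:,2],[10,50,90]).round(1))
save('w8',cv2.resize(p[130:310,240:480],(640,480)))
E
python3 flap.py
```

```text
620 35 [110.8 112.5 114.1]
640 108 [109.  110.6 112.3]
660 112 [106.4 108.1 109.8]
680 112 [104.2 106.  107.7]
700 111 [101.2 103.  105. ]
720 99 [100.1 102.1 106.3]
740 4 [103.5 104.3 105.1]
lever 530 165 [40.2 67.3 77.5]
lever 550 132 [39.4 41.7 60.7]
lever 570 94 [39.7 42.2 43.6]
lever 590 91 [38.4 42.7 44.8]
lever 610 93 [39.1 43.6 44.9]
lever 630 82 [42.9 44.8 46.9]
```

Emit:
step_arm(
  deltas=[
    {"dp": [0.03,0,-0.03],"twist": 0},
    {"dp": [0.03,0,-0.03],"twist": 0},
    {"dp": [0.05,0,-0.05],"twist": 0},
    {"dp": [0.1,0,-0.1],"twist": 0},
    {"dp": [0.1,0,-0.1],"twist": 0},
    {"dp": [0.1,0,-0.1],"twist": 0},
  ],
)

```text
time_s: 27.15
ee_pos: [0.5811, -0.1072, 0.054]
eef_rot: [3.129, -0.806, 0.098]
force: [0.2, 0.9, -0.1]
grip_width: 0.0004
grip_force: 0.0
```

```bash
python3 flap.py
```

```text
620 31 [119.6 121.1 122.3]
640 107 [116.3 118.2 120.5]
660 114 [112.4 114.2 116.8]
680 120 [107.6 109.7 112. ]
700 114 [103.5 105.3 107.9]
720 94 [101.2 103.1 106. ]
740 6 [103.9 105.2 106.7]
lever 530 187 [41.1 78.9 95.3]
lever 550 132 [41.6 43.3 81.4]
lever 570 97 [40.6 43.  44.5]
lever 590 89 [39.8 43.7 45.4]
lever 610 92 [39.5 44.3 46.2]
lever 630 86 [42.3 45.  46.8]
```

Emit:
step_arm(
  deltas=[
    {"dp": [0,0,-0.4],"twist": 0},
    {"dp": [0,0,-0.6],"twist": 0},
    {"dp": [0,0,-0.8],"twist": 0},
    {"dp": [0,0,-0.8],"twist": 0},
    {"dp": [0,0,-0.8],"twist": 0},
    {"dp": [0,0,-0.4],"twist": 0},
    {"dp": [0,0,0],"twist": 0},
    {"dp": [0,0,0],"twist": 0},
  ],
)

```text
time_s: 28.0
ee_pos: [0.4722, -0.1162, 0.159]
eef_rot: [3.129, -0.807, 0.098]
force: [0.1, -0.1, 0.9]
grip_width: 0.0006
grip_force: 0.0
```

```bash
python3 flap.py; python3 - <<'E'
from h import *
p,d,P,C,c=cam('wrist'); 
q=P[np.isfinite(P[...,0])&(P[...,2]>.085)&(P[...,2]<.096)&(abs(P[...,1]-.04)<.05)&(abs(P[...,0]-.63)<.12)]
print(len(q),rect(q),ctrl.get_obs()['force'])
E
```

```text
620 34 [119.6 120.6 122.4]
640 107 [116.  118.7 120.8]
660 116 [112.2 114.3 116.4]
680 113 [107.5 109.8 111.7]
700 118 [103.8 105.9 108.2]
720 98 [101.2 103.2 106.1]
740 3 [104.  104.5 107.4]
lever 530 89 [40.6 41.9 43.6]
lever 550 96 [41.3 42.9 44.4]
lever 570 94 [40.2 43.1 45. ]
lever 590 94 [38.4 43.6 45.7]
lever 610 89 [38.5 44.4 46.4]
lever 630 87 [43.2 45.1 47.4]
4256 (array([650.7,  40.6]), array([181.7,  68.2]), 5.6) [-0.04996073  0.32067267 -0.29998263]
```

View pics/w8.png

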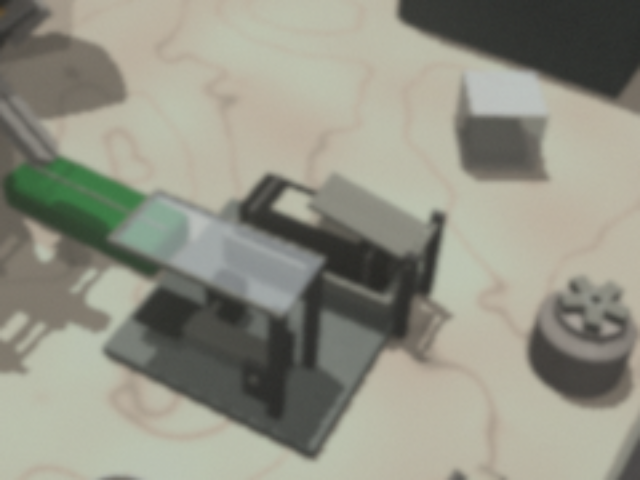

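The picture shows the flap closed over the cartridge at (370,220), the lever down, the cartridge in the tray, and the arm clear of the dock.

```bash
python3 -c "
from station import ctrl
print(ctrl.hand_in())"
```

```text
the job is handed in; nothing more can be done
None
```

The cartridge lies flat in the tray, the lever is held down by its catch with the flap closed over it, and the job is handed in; the hand-in returned no verdict, and a first grasp tipped the cartridge on the table (up to 66 N on the fingers) before it settled back and was picked up cleanly.

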